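# Make up a glucose kit and a blood-typing kit

## Robot

A 6-joint arm with a two-finger parallel gripper is mounted at the origin on the work surface. World frame = base frame: x ahead of the robot, y to its left, z up, the work surface at z = 0. Lengths are in m, angles in rad, forces in N, time in s.
With the tool pointing down it reaches from about 0.25 to 0.775 m from the base axis. Payload 4 kg.
Tool frame: the origin (TCP) lies at the very end of the fingers, on their centre line; the grasp point (between the pads) lies 19 mm behind it; z points along the fingers, y is the line along which they close (so a half turn about z gives the same grasp; the last joint's range is limited). The gripper opens to 94 mm and grips with 3 to 60 N. Pads are 16 mm wide; open, the fingers measure 119 mm over their backs; the gripper's body (75 mm by 177 mm) begins 78 mm behind the grasp point.
Start: joints at [1.241, 0.087, 1.371, -0, 1.684, -0.103], TCP at [0.124, 0.536, 0.17] pointing down, gripper open.
Joint ranges: [-3.1, 3.1], [-0.76, 2.03], [0.27, 2.55], [-1.08, 4.22], [0.17, 2.65], [-2.57, 2.57]. Speed limits (rad/s): [2.79, 2.79, 3.14, 3.14, 3.14, 3.14].

## Interface

Orientations are given as a rotation vector (axis times angle).
In Python, from rig import robot gives the robot as it stands.
- The arm moves only by the tool servo_tool, never from a script. Its arguments are lists of equal length, an entry for each row: "delta_pos": the shift along the world's x, y, z in a scale on which 1.0 is 60 cm, a list of three; "twist": the turn, a rotation vector about the world's x, y, z in parts of the range, where 1.0 means 90 degrees, a list of three; "grip": the opening, from 0 (shut) to 1 (fully open). In form: {"delta_pos": [[tx, ty, tz], ...], "twist": [[rx, ry, rz], ...], "grip": [grip, ...]}. A call has 1 to 20 rows; each row is the pose to reach, as a shift and turn from the pose commanded when the call began; what a row does not reach only later rows make up. A row lasts 1/10 s, in which the tool goes at most 50 mm and 8.59 degrees, less where a joint would pass 70% of its speed; a pose out of reach is approached as far as the arm can. A call with a gripper value outside its range is refused whole. The fingers move at their own pace and stop on an object; "squeeze" is the grip in N (left out, the last holds). Time passes only in rows, so rows that repeat a pose let the fingers close. It gives the time, the measured TCP pose, the force, the opening and the grip force at its end, in the units of the state.
- robot.read_state(): the state, without advancing time (a new reading comes with each control period).
- robot.capture(name): name is "side" or "top"; returns the picture (384x512x3 uint8, red, green, blue); there is no depth.
- robot.camera_model(name): a dict with "K" (3x3 intrinsics, pixels), "R" (3x3) and "t" (3): a world point X has camera coordinates R X + t. Camera axes: x right, y down, z forward; pixel columns grow to the right and rows downward; lengths in m; the calibration is good to about 2 mm. A picture is of the moment at which its call begins. camera_model takes no time and is no camera call.
- robot.hand_in(): hands the job in; it is judged then, once.
Trained networks look in the newest picture that a camera, given by its name, has taken for a name from the list of things; names that differ only in an ending like _2 or _b are one class to them, and where a whole thing is asked for, a point or a joint stands for the part that bears it (a point fixed in the world has none). Each returns a list of dicts, best first, with "conf" (0 to 1); they miss things now and then, are a little off and sometimes report something else, mostly with a low value. They report only what shows in the picture. A call takes as long as a camera call. They do not tell look-alikes from the thing itself.
- robot.spot_in(camera, name): "location" ([column, row] in pixels, amid what is visible of it).
- robot.spot_point(camera, name): "location" ([column, row] in pixels: a listed point, or the origin of a listed thing).
The state is a dict: "time": time; "joint_pos": joint angles; "qvel": joint speeds; "effort": joint torques, N m; "tcp_pos": TCP position; "eef_rot": TCP orientation; "ft_force": force on the tool from outside, world axes, zero at the start; "torque": the same for the moment, N m; "width": opening from 0.0 (shut) to 1.0 (fully open); "finger_force": force on a finger pad.
Only numpy, scipy, OpenCV 4.12 (cv2) and the standard library are available. Lean on these libraries where they do the work, as an engineer would, in place of code of your own. Each camera call takes 0.05 s, during which the arm holds its last target. There are 200 camera calls.

## Task

Make up the two screening kits. Glucose case: open the lid, lay the glucose meter flat, screen up, in the wide bay and stand the test-strip vial in the round cup, then close the lid fully. Blood-typing tray: stand the dropper bottle in the round cup and lay the slide box flat, right way up, in the open bay; do not knock or shift the glass beaker standing among the stock.

Things in the scene. Friction and masses are not known exactly. Their poses are not given: they have to be found in the camera images.
- case: Glucose case: fixed grey box, 138 (x) x 200 (y) x 60 mm high, walls and floor 3, see-through lid. Origin: centre of underside on the table, z up, x from handle side to hinge side; yaw varies. Inside, a divider 4 thick, 20 high above the floor, along x at y +18. Wide bay (meter): y -97 to +16, centre (0, -40). Cup (vial): white ring, centre (0, +52), 46 inside, 18 high above the floor.
- case_lid (a joint): Lid of the case: clear plate 138 x 200 x 6 mm with dark frame, lying on the rim. Hinge axis along the case's y at x +69, z +60 of the case. 0 = fully shut, growing in rad as the front edge rises; 1.57 upright, stop at 1.9 leaning back. May start slightly ajar. Stiff hinge: stays where it is left; about 2 N at the handle moves it. Beyond 1.7 a gripper has room in the case.
- lid_handle (a point): Grip point of the lid's black loop handle near its front edge: 50 long (along y) x 12 mm thick, standing 34 off the lid's top face. The point is mid length and thickness, 22 above that face, 12 below the loop's top; lid shut: (-49, 0, +88) in the case's frame. Axes: the lid's, y along the hinge. Pinched by its ends (50, along y) it turns between the pads as the lid swings.
- tray: Blood-typing tray: fixed open white tray, 120 (x) x 146 (y) x 16 mm high, walls and floor 3. Origin: centre of underside on the table, z up; yaw varies. A divider 4 thick, as high as the walls, lies along x at y 0. Open bay (slide box): y -70 to -2, x -57 to +57, centre (0, -36). Cup (bottle): ring in the other half, centre (0, +36), 44 inside, 18 high above the floor.
- meter: Glucose meter: flat grey slab with black face, pale screen and one round button, 96 (x) x 54 (y) x 18 mm high, 50 to 100 g. Lies on its back, screen up. Origin: centre of its underside; x along its length, z up.
- strip_vial: Test-strip vial: short stout white cylinder with a grey flip cap, 28 mm diameter (cap 30), 46 high, about 30 g, standing. Origin: centre of its underside; z up.
- dropper_bottle: Dropper bottle: slim amber glass bottle 26 mm diameter, 40 to the shoulder, then a black collar 17 diameter up to 54 and a dark rubber teat 11 diameter up to 72; about 40 g, standing. Origin: centre of its underside; z up.
- slide_box: Microscope-slide box: closed white oblong plastic box with a glass slide on its top, 84 (x) x 32 (y) x 30 mm high, 40 to 85 g, lying. Origin: centre of its underside; x along its length, z up.
- beaker: Glass beaker holding small yellow tips, 50 mm diameter, 56 high, about 60 g, standing loose in the midst of the stock; it is to stay where it is. Origin: centre of its underside; z up.
Things that resemble listed ones, but are neither listed nor needed, are in the scene too. There is more than one size of the tray; the job needs the middle-sized. Leave any orange look-alike of the meter alone.

How it is judged:
By the outcome, as a careful person would: the job done as asked, in the order asked, and still so for the second after the job is handed in, with the robot touching nothing.
It also fails if it takes over 144 s, if anything falls off the work surface, if the arm or the gripper's body presses on something with over 40 N, if the wrist force passes 120 N, or if a joint passes its speed limit or range.

## Working session

There is one attempt and no reset: what is moved stays moved. The work goes in short steps, Python scripts to look and compute and a tool call to move; the robot and the scene stay as the last step left them, time stands still between calls to the robot, and variables do not carry over. Pictures are saved under pics/ and viewed, at most 14 in all, crops included, and the job is handed in when it is done.

Besides the shell and the picture viewer there is one more tool, called in YAML: its name, and indented under it one key for each argument. servo_tool: Moves the arm, as the interface text tells. Its arguments: {"type":"object","properties":{"delta_pos":{"type":"array","items":{"type":"array","items":{"type":"number"}}},"twist":{"type":"array","items":{"type":"array","items":{"type":"number"}}},"grip":{"type":"array","items":{"type":"number"}},"squeeze":{"type":"number"}},"required":["delta_pos","twist","grip"]}

```bash
ls; mkdir -p pics
cat > h.py <<'E'
import numpy as np, cv2
from rig import robot
def ray(cam,px):
    m=robot.camera_model(cam);K,R,t=map(np.array,(m["K"],m["R"],m["t"]))
    d=R.T@np.linalg.solve(K,[px[0],px[1],1.]);return -R.T@t,d
def at(cam,px,z):
    o,d=ray(cam,px);return o+d*(z-o[2])/d[2]
def proj(cam,X):
    m=robot.camera_model(cam);p=np.array(m["K"])@(np.array(m["R"])@np.array(X)+np.array(m["t"]).ravel());return p[:2]/p[2]
def save(cam,name,crop=None,s=1):
    im=robot.capture(cam)[:,:,::-1]
    cv2.imwrite(f"pics/raw_{name}.png",im)
    if crop: im=im[crop[1]:crop[3],crop[0]:crop[2]]
    cv2.imwrite(f"pics/{name}.png",cv2.resize(im,None,fx=s,fy=s,interpolation=cv2.INTER_CUBIC));return im
E
python3 - <<'E'
from h import *
np.set_printoptions(precision=3,suppress=True)
for c in("top","side"):
    save(c,c+"0",s=1.56)
    print(c,ray(c,(256,192)))
    for n in["case","tray","meter","strip_vial","dropper_bottle","slide_box","beaker","lid_handle"]:
        print(n,[(np.round(d["location"]),round(d["conf"],2),at(c,d["location"],.088 if n=="lid_handle" else 0)[:2]) for d in robot.spot_point(c,n)])
E
```

```text
pics
top (array([ 0.197, -0.084,  1.443]), array([ 0.169,  0.003, -0.986]))
case [(array([147., 176.]), 0.86, array([0.496, 0.285]))]
tray [(array([312., 259.]), 0.95, array([ 0.226, -0.264])), (array([321., 189.]), 0.85, array([ 0.457, -0.298])), (array([324., 138.]), 0.84, array([ 0.633, -0.31 ]))]
meter [(array([379., 180.]), 0.82, array([ 0.486, -0.491])), (array([260., 132.]), 0.68, array([ 0.652, -0.094]))]
strip_vial [(array([255., 191.]), 0.58, array([ 0.446, -0.075]))]
dropper_bottle [(array([206., 134.]), 0.57, array([0.642, 0.09 ])), (array([229., 161.]), 0.31, array([0.55 , 0.012])), (array([207., 193.]), 0.17, array([0.44 , 0.081]))]
slide_box [(array([205., 193.]), 0.8, array([0.441, 0.091]))]
beaker [(array([231., 158.]), 0.5, array([0.558, 0.007]))]
lid_handle [(array([134., 189.]), 0.62, array([0.435, 0.298]))]
side (array([ 0.189, -0.89 ,  0.616]), array([ 0.252,  0.809, -0.531]))
case [(array([237., 153.]), 0.94, array([0.492, 0.296]))]
tray [(array([374., 269.]), 0.84, array([ 0.638, -0.324])), (array([177., 291.]), 0.77, array([ 0.218, -0.27 ])), (array([291., 278.]), 0.67, array([ 0.454, -0.299]))]
meter [(array([347., 352.]), 0.85, array([ 0.483, -0.495])), (array([332., 210.]), 0.82, array([ 0.649, -0.092]))]
strip_vial [(array([257., 215.]), 0.51, array([ 0.451, -0.06 ]))]
dropper_bottle [(array([301., 177.]), 0.51, array([0.634, 0.092]))]
slide_box [(array([240., 187.]), 0.85, array([0.446, 0.088]))]
beaker []
lid_handle [(array([218., 126.]), 0.59, array([0.437, 0.33 ])), (array([244., 187.]), 0.2, array([ 0.417, -0.056]))]
```

View pics/top0.png

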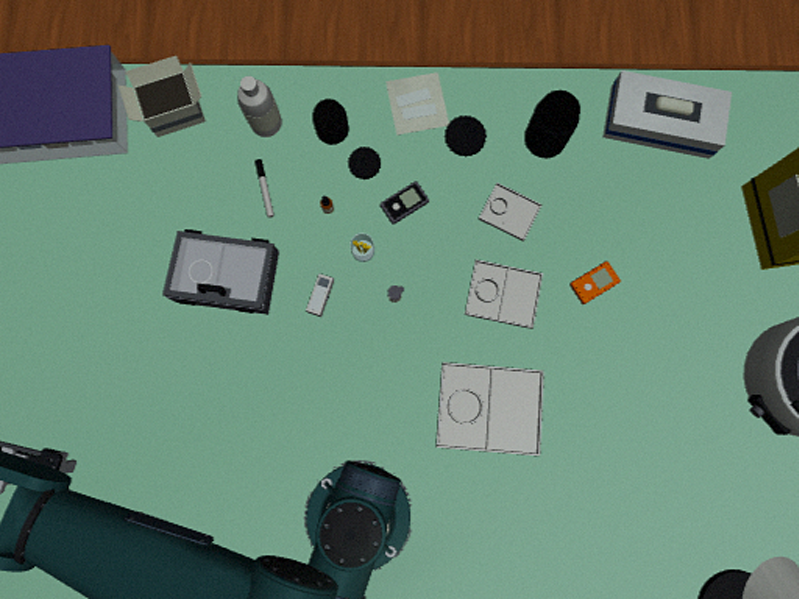

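View pics/side0.png

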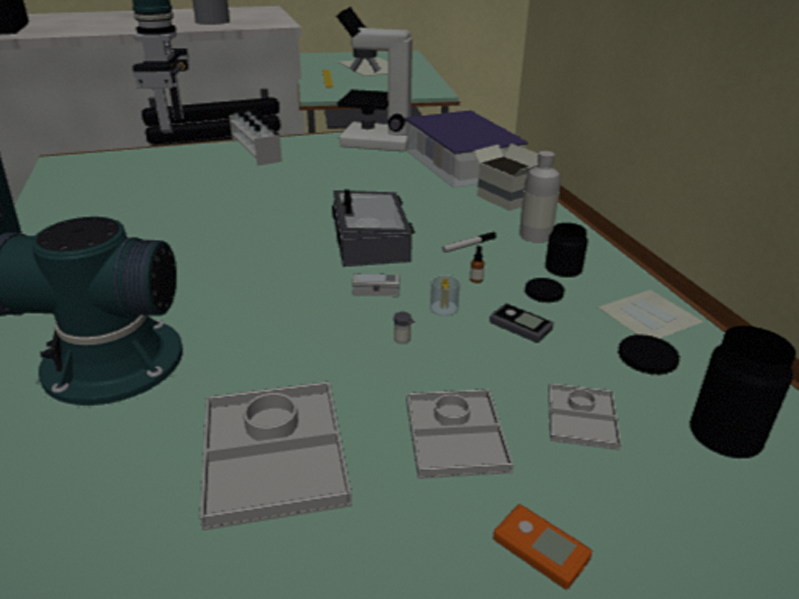

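Candidates: trays at top px (312,259) large, (321,189) middle, (324,138) small, so I want the middle one. Meters are (260,132) grey and (379,180) orange, so the grey one. The others are vial (253,187), bottle (209,131), slide box (205,189) and beaker (232,158). I'll confirm in an enlarged crop.

Run:
```python
import cv2
im=cv2.imread("pics/raw_top0.png")
a=cv2.resize(im[112:212,100:290],None,fx=4.2,fy=4.2,interpolation=cv2.INTER_CUBIC)
for i in range(100,290,10):
    cv2.line(a,(int((i-100)*4.2),0),(int((i-100)*4.2),6 if i%50 else 14),(0,0,255),1)
for j in range(112,212,10): cv2.line(a,(0,int((j-112)*4.2)),(6,int((j-112)*4.2)),(0,0,255),1)
cv2.imwrite("pics/ctop.png",a[:, :798])
im=cv2.imread("pics/raw_side0.png")
a=cv2.resize(im[115:235,205:365],None,fx=5,fy=5,interpolation=cv2.INTER_CUBIC)
cv2.imwrite("pics/cside.png",a)
```

```text
(no output)
```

View pics/ctop.png

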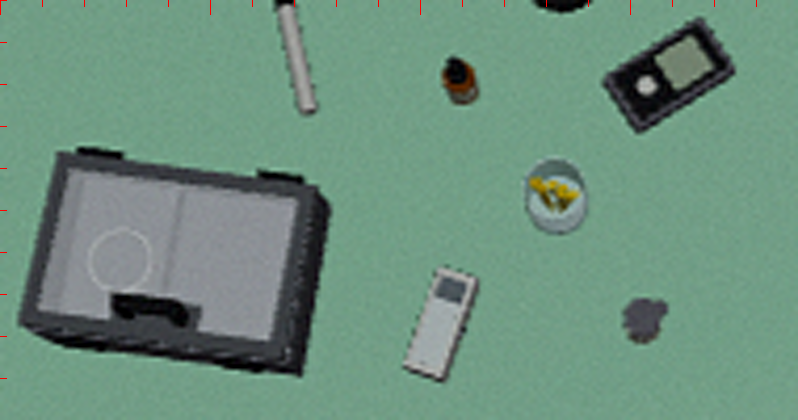

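View pics/cside.png

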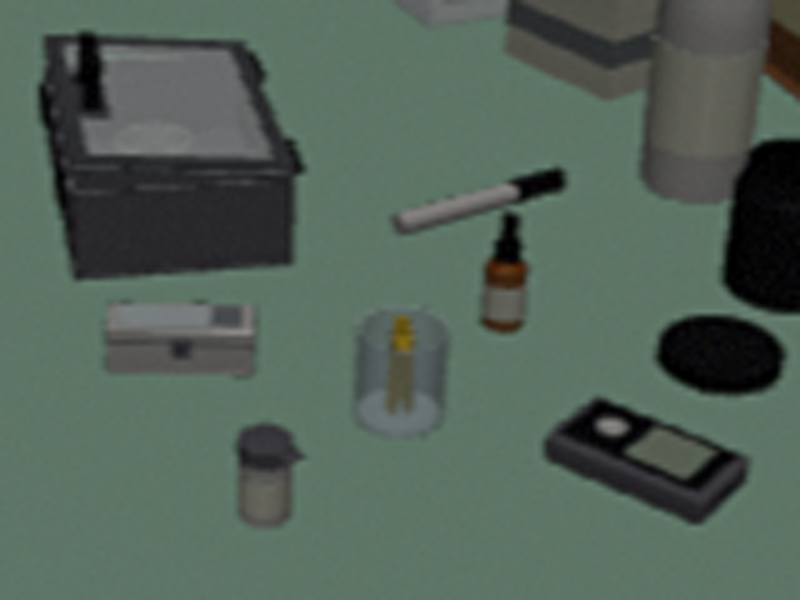

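```bash
cat > fit.py <<'E'
from h import *
from scipy.optimize import least_squares
np.set_printoptions(precision=3,suppress=True)
T=lambda x,y:("top",((x+.5)/4.2-.5+100,(y+.5)/4.2-.5+112))
S=lambda x,y:("side",((x+.5)/5-.5+205,(y+.5)/5-.5+115))
def F(c): return lambda x,y:(c,((x+.5)/1.56-.5,(y+.5)/1.56-.5))
FT,FS=F("top"),F("side")
def pose(p,L):
    c,s=np.cos(p[2]),np.sin(p[2]);return np.array([p[0]+c*L[0]-s*L[1],p[1]+s*L[0]+c*L[1],L[2]])
def lid(L,a): # rotate about y at (69,60)mm
    x,z=L[0]-.069,L[2]-.06;return np.array([.069+x*np.cos(a)+z*np.sin(a),L[1],.06-x*np.sin(a)+z*np.cos(a)])
def fit(obs,p0,name,lidded=False):
    def r(p):
        o=[]
        for (c,px),L,isl in obs:
            L=np.array(L)/1000.
            if isl: L=lid(L,p[3])
            o+=list(proj(c,pose(p,L))-px)
        return np.array(o)
    s=least_squares(r,p0,loss="soft_l1");print(name,s.x,"\n",r(s.x).reshape(-1,2).round(1).tolist());return s.x
if __name__=="__main__":
    n=0
    fit([(T(62,152),(69,100,66),1),(T(318,185),(69,-100,66),1),(T(297,363),(-69,-100,66),1),(T(22,322),(-69,100,66),1),
     (S(77,278),(-69,-100,0),0),(S(292,262),(69,-100,0),0),(S(65,165),(-69,-100,66),1),(S(45,37),(-69,100,66),1),(S(245,42),(69,100,66),1)],[.5,.29,-.1,0.05],"case")
    fit([(T(603,80),(-48,27,18),0),(T(702,18),(48,27,18),0),(T(735,70),(48,-27,18),0),(T(640,132),(-48,-27,18),0),
     (S(697,495),(-48,-27,18),0) if 0 else (S(545,440),(-48,27,18),0),(S(597,400),(48,27,18),0) if 0 else (S(700,521),(48,-27,0),0)],[.65,-.09,-1.0],"meter?")
    fit([(T(440,267),(42,16,30),0),(T(478,280),(42,-16,30),0),(T(443,380),(-42,-16,30),0),(T(403,367),(-42,16,30),0),
     (S(105,370),(-42,-16,0),0),(S(252,375),(42,-16,0),0)],[.44,.09,-.2],"slide")
    fit([(FT(478,262),(60,73,16),0),(FT(542,268),(60,-73,16),0),(FT(534,327),(-60,-73,16),0),(FT(465,319),(-60,73,16),0),
     (FS(407,393),(-60,73,16),0),(FS(487,390),(60,73,16),0),(FS(417,475),(-60,-73,0),0),(FS(511,472),(60,-73,0),0)],[.457,-.298,-.1],"tray")
    print("vial",at(*T(641,318),.046),at(*S(265,517),0)+[0,.01,0])
    print("bottle",at(*T(457,68),.07),at(*S(504,326),0)+[0,.011,0], at(*S(511,215),.072))
    print("beaker",at(*T(556,232),0),at(*S(398,433),0))
    print(robot.read_state()["time"])
E
python3 fit.py
```

```text
case [ 0.491  0.286 -0.129  0.087] 
 [[-0.2, 0.3], [0.4, 0.7], [-2.7, -0.3], [-0.4, 0.9], [-0.4, 0.6], [0.8, 0.7], [1.4, 0.2], [0.2, 0.1], [0.3, 0.2]]
meter? [ 0.653 -0.088 -0.945] 
 [[-0.5, 0.8], [-0.9, -0.1], [0.6, -0.0], [-0.0, 1.1], [9.1, -9.4], [0.0, 1.7]]
slide [ 0.449  0.088 -0.322] 
 [[-0.1, 0.0], [0.0, 0.0], [-0.5, 0.3], [-0.2, 0.3], [0.3, 0.6], [0.4, 0.4]]
tray [ 0.454 -0.3   -0.189] 
 [[-1.9, -0.8], [0.3, 3.8], [-0.3, 1.2], [-0.0, -2.2], [-1.4, -0.2], [0.2, -1.3], [0.4, 2.5], [0.5, 0.3]]
vial [ 0.451 -0.068  0.046] [ 0.449 -0.063  0.   ]
bottle [0.642 0.076 0.07 ] [0.643 0.085 0.   ] [0.643 0.078 0.072]
beaker [0.529 0.001 0.   ] [ 0.542 -0.017  0.   ]
0.9
```

Run:
```python
import cv2,numpy as np
a=cv2.resize(cv2.imread("pics/raw_top0.png")[160:216,290:355],None,fx=6,fy=6,interpolation=cv2.INTER_CUBIC)
b=cv2.resize(cv2.imread("pics/raw_side0.png")[240:312,255:333],None,fx=5,fy=5,interpolation=cv2.INTER_CUBIC)
c=np.zeros((360,790,3),np.uint8);c[:336,:390]=a;c[:,400:790]=b;cv2.imwrite("pics/tray.png",c)
```

```text
(no output)
```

View pics/tray.png

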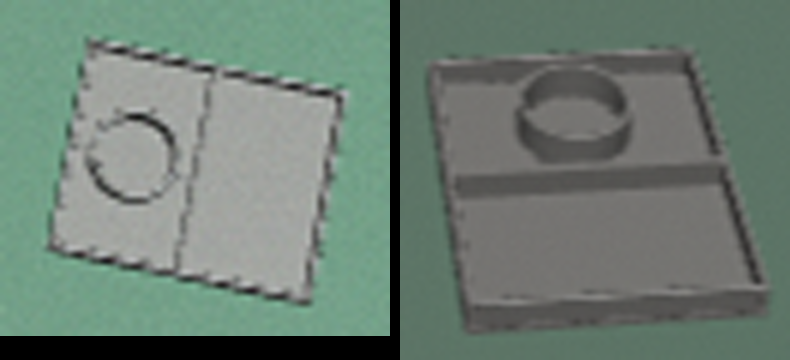

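Confirmed: this is the middle tray, with its cup to the left (+y) and the open bay to the right. I'll refit it along with the meter.

Run:
```python
from fit import *
A=lambda x,y:("top",((x+.5)/6-.5+290,(y+.5)/6-.5+160))
B=lambda x,y:("side",((x+.5)/5-.5+255,(y+.5)/5-.5+240))
fit([(A(88,42),(60,73,16),0),(A(343,92),(60,-73,16),0),(A(310,302),(-60,-73,16),0),(A(50,248),(-60,73,16),0),
 (B(28,65),(-60,73,16),0),(B(293,52),(60,73,16),0),(B(368,290),(60,-73,16),0),(B(65,295),(-60,-73,16),0),(B(68,330),(-60,-73,0),0)],[.457,-.298,-.1],"tray")
fit([(T(603,80),(-48,27,18),0),(T(702,18),(48,27,18),0),(T(735,70),(48,-27,18),0),(T(640,132),(-48,-27,18),0),
 (S(545,440),(-48,-27,18),0),(S(597,400),(-48,27,18),0),(S(700,521),(48,-27,0),0),(S(747,462),(48,27,18),0)],[.65,-.09,-1.0],"meter")
p=[ 0.491,0.286,-0.129,0.087]
for a in [0,.087,.5,1,1.5,1.75,1.85]: print(a,pose(p,lid(np.array([-.049,0,.088]),a)))
print("centres case bay",pose(p,(0,-.04,0)),"cup",pose(p,(0,.052,0)))
s=robot.read_state();print(s["tcp_pos"],s["eef_rot"])
from scipy.spatial.transform import Rotation as Ro
print(Ro.from_rotvec(s["eef_rot"]).as_matrix())
c=robot.spot_point("top","case_lid") if 0 else 0
```

```text
tray [ 0.456 -0.299 -0.204] 
 [[0.2, -0.3], [0.8, 0.4], [-0.0, 0.5], [-0.5, 0.3], [0.1, -1.6], [0.1, -1.5], [0.7, -0.8], [0.2, 1.6], [-0.7, 0.5]]
meter [ 0.654 -0.09  -0.976] 
 [[-0.1, 0.1], [-0.0, -0.2], [1.1, 0.2], [-0.1, 0.6], [-0.5, -1.0], [-0.2, -1.4], [0.1, 2.1], [1.7, -1.0]]
0 [0.442 0.292 0.088]
0.087 [0.445 0.292 0.098]
0.5 [0.47  0.289 0.141]
1 [0.52  0.282 0.174]
1.5 [0.579 0.275 0.18 ]
1.75 [0.608 0.271 0.171]
1.85 [0.618 0.269 0.166]
centres case bay [0.486 0.246 0.   ] cup [0.498 0.338 0.   ]
[0.124 0.536 0.17 ] [0.356 3.121 0.   ]
[[-0.974  0.225  0.   ]
 [ 0.225  0.974  0.   ]
 [-0.     0.    -1.   ]]
```

Run:
```python
from fit import *
p=[ 0.491,0.286,-0.129,0.087]
for y in(-.025,0,.025):
  X=pose(p,lid(np.array([-.049,y,.1]),.087))
  a=proj("top",X);b=proj("side",X);print(((a-[100,112])+.5)*4.2,((b-[205,115])+.5)*5)
```

```text
[181.765 310.734] [97.775 64.775]
[147.922 306.165] [93.862 49.13 ]
[114.093 301.598] [90.073 33.987]
```

The rows are not in the units I measure in: shifts go in shares of 60 cm and turns go in shares of 90 degrees. I convert before sending: 32 cm is 0.5333, -24.4 cm is -0.4067, 0.1 rad is 0.0637.

servo_tool:
  delta_pos:
    - [0.5333,-0.4067,0.0167]
    - [0.5333,-0.4067,0.0167]
    - [0.5333,-0.4067,0.0167]
    - [0.5333,-0.4067,0.0167]
    - [0.5333,-0.4067,0.0167]
    - [0.5333,-0.4067,0.0167]
    - [0.5333,-0.4067,0.0167]
    - [0.5333,-0.4067,0.0167]
    - [0.5333,-0.4067,0.0167]
    - [0.5333,-0.4067,0.0167]
    - [0.5333,-0.4067,0.0167]
    - [0.5333,-0.4067,0.0167]
  twist:
    - [0,0,0.0637]
    - [0,0,0.0637]
    - [0,0,0.0637]
    - [0,0,0.0637]
    - [0,0,0.0637]
    - [0,0,0.0637]
    - [0,0,0.0637]
    - [0,0,0.0637]
    - [0,0,0.0637]
    - [0,0,0.0637]
    - [0,0,0.0637]
    - [0,0,0.0637]
  grip: [1,1,1,1,1,1,1,1,1,1,1,1]
  squeeze: 15

```text
time: 2.1
tcp_pos: [0.4426, 0.2931, 0.18]
eef_rot: [-0.195, -3.135, -0.001]
ft_force: [0.1, 0.3, -1.6]
width: 1.0
finger_force: 0.0
```

To row units: -9.8 cm is -0.1633, -9 cm is -0.15.

servo_tool:
  delta_pos:
    - [0.0017,0,-0.05]
    - [0.0017,0,-0.1]
    - [0.0017,0,-0.1333]
    - [0.0017,0,-0.15]
    - [0.0017,0,-0.1633]
    - [0.0017,0,-0.1633]
    - [0.0017,0,-0.1633]
    - [0.0017,0,-0.1633]
    - [0.0017,0,-0.1633]
    - [0.0017,0,-0.1633]
    - [0.0017,0,-0.1633]
    - [0.0017,0,-0.1633]
    - [0.0017,0,-0.1633]
  twist:
    - [0,0,0]
    - [0,0,0]
    - [0,0,0]
    - [0,0,0]
    - [0,0,0]
    - [0,0,0]
    - [0,0,0]
    - [0,0,0]
    - [0,0,0]
    - [0,0,0]
    - [0,0,0]
    - [0,0,0]
    - [0,0,0]
  grip: [1,1,1,1,1,1,0.4,0.4,0.4,0.4,0.4,0.4,0.4]
  squeeze: 15

```text
time: 3.4
tcp_pos: [0.4447, 0.2919, 0.0819]
eef_rot: [-0.199, -3.135, -0.0]
ft_force: [0.3, -0.4, -1.0]
width: 0.445
finger_force: 0.0
```

Run:
```python
from h import *
save("top","g1",(95,130,195,220),4);b=cv2.imread("pics/g1.png")
save("side","g2",(190,60,290,170),4);a=cv2.imread("pics/g2.png")
c=np.zeros((440,800,3),np.uint8);c[:360,:400]=b;c[:,400:]=a;cv2.imwrite("pics/g.png",c)
print(robot.read_state()["width"],robot.read_state()["finger_force"])
```

```text
0.40342115036630666 0.0
```

View pics/g.png

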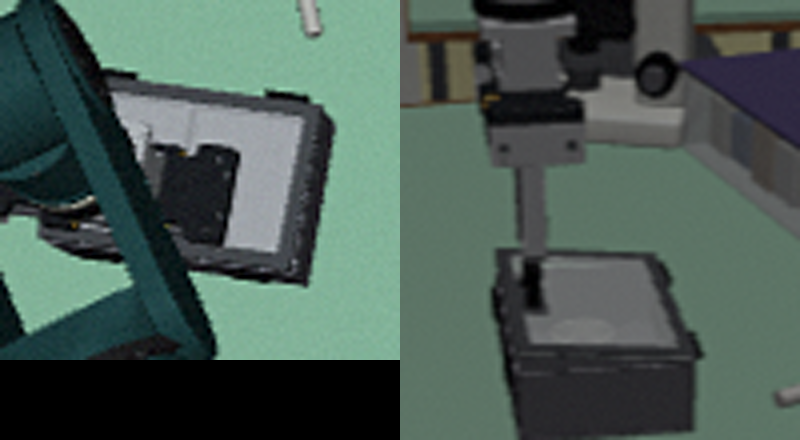

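Run:
```python
from fit import *
def c(X): return ((proj("side",X)-[190,60])+.5)*4+[400,0]
for dy in(-.021,0,.021):
  for z in (.082,.12,.16): print(dy,z,c([.4447+dy*.13,.2919+dy,z]))
p=[ 0.491,0.286,-0.129,0.087]
for y in(-.025,.025):
 for h in(.066,.1): print("handle",y,h,c(pose(p,lid(np.array([-.049,y,h]),.087))))
print(robot.read_state()["eef_rot"],robot.read_state()["joint_pos"])
```

```text
-0.021 0.082 [536.689 303.401]
-0.021 0.12 [535.327 258.111]
-0.021 0.16 [533.847 208.885]
0 0.082 [534.094 292.485]
0 0.12 [532.711 247.654]
0 0.16 [531.208 198.95 ]
0.021 0.082 [531.569 281.862]
0.021 0.12 [530.166 237.483]
0.021 0.16 [528.643 189.29 ]
handle -0.025 0.066 [535.634 312.215]
handle -0.025 0.1 [538.22 271.82]
handle 0.025 0.066 [529.634 286.627]
handle 0.025 0.1 [532.059 247.19 ]
[-0.199 -3.135 -0.   ] [ 0.474  0.081  1.553  0.     1.508 -0.97 ]
```

servo_tool:
  delta_pos:
    - [0,0,0]
    - [0,0,0]
    - [0,0,0]
    - [0,0,0]
  twist:
    - [0,0,0]
    - [0,0,0]
    - [0,0,0]
    - [0,0,0]
  grip: [0.3,0.3,0.3,0.3]
  squeeze: 8

```text
time: 3.9
tcp_pos: [0.4447, 0.2919, 0.0819]
eef_rot: [0.199, 3.135, 0.0]
ft_force: [0.2, -0.5, -0.5]
width: 0.301
finger_force: 0.0
```

To row units: -15 cm is -0.25, -12 cm is -0.2.

servo_tool:
  delta_pos:
    - [0,0,0]
    - [0,0,0]
    - [0,0,0]
    - [0,0,0]
    - [0,0,0]
    - [0,0,0]
    - [0,0,0]
    - [0,0,0.0667]
    - [0,0,0.1333]
    - [-0.1,0,0.1667]
    - [-0.2,0,0.1667]
    - [-0.25,0,0.1667]
    - [-0.25,0,0.1667]
    - [-0.25,0,0.1667]
  twist:
    - [0,0,0]
    - [0,0,0]
    - [0,0,0]
    - [0,0,0]
    - [0,0,0]
    - [0,0,0]
    - [0,0,0]
    - [0,0,0]
    - [0,0,0]
    - [0,0,0]
    - [0,0,0]
    - [0,0,0]
    - [0,0,0]
    - [0,0,0]
  grip: [1,1,1,1,1,1,1,1,1,1,1,1,1,1]

```text
time: 5.3
tcp_pos: [0.2943, 0.2922, 0.1825]
eef_rot: [0.196, 3.134, 0.002]
ft_force: [-0.4, 0.0, -0.6]
width: 1.004
finger_force: 0.0
```

Run:
```python
from fit import *
p=[ 0.491,0.286,-0.129,0.087]
out=[]
for cam,cr in(("top",(95,140,195,215)),("side",(200,100,280,175))):
    im=robot.capture(cam)[:,:,::-1]
    s=400/(cr[2]-cr[0]);im=cv2.resize(im[cr[1]:cr[3],cr[0]:cr[2]],None,fx=s,fy=s,interpolation=cv2.INTER_CUBIC)
    def c(X): return tuple(int(v) for v in ((proj(cam,X)-cr[:2])+.5)*s)
    L=lambda x,y,z:pose(p,lid(np.array([x,y,z])/1000,p[3]))
    for q in[(-69,-100,66),(-69,100,66),(69,100,66),(69,-100,66)]: cv2.circle(im,c(L(*q)),2,(0,0,255),-1)
    for q in[(-49,-25,100),(-49,25,100),(-49,-25,66),(-49,25,66)]: cv2.circle(im,c(L(*q)),2,(0,255,255),-1)
    for q in[(-69,-100,0),(69,-100,0)]: cv2.circle(im,c(pose(p,np.array(q)/1000)),2,(255,0,0),-1)
    out.append(im)
h=max(o.shape[0] for o in out);C=np.zeros((h,800,3),np.uint8)
for i,o in enumerate(out): C[:o.shape[0],i*400:i*400+400]=o[:,:400]
cv2.imwrite("pics/h1.png",C)
print([(d["location"],d["conf"]) for d in robot.spot_point("top","lid_handle")],[(d["location"],d["conf"]) for d in robot.spot_point("side","lid_handle")])
```

```text
[([134.0, 185.7], 0.91)] [([221.3, 128.2], 0.92)]
```

View pics/h1.png

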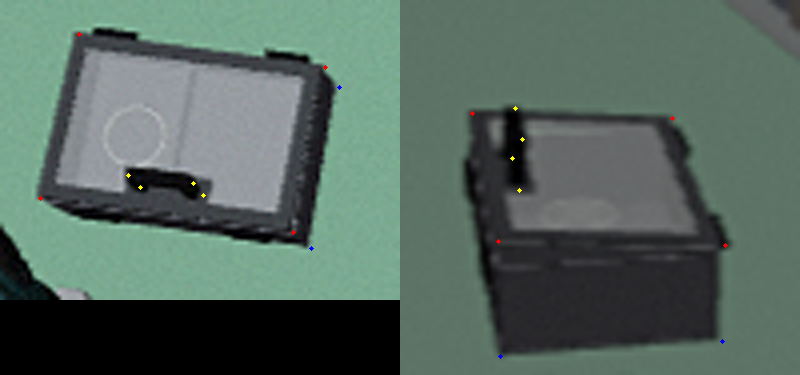

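Run:
```python
from fit import *
out=[]
s0=robot.read_state();t=np.array(s0["tcp_pos"])
d=np.array([.128,.992,0])
for cam in("top","side"):
    im=robot.capture(cam)[:,:,::-1]
    u=proj(cam,t).astype(int);x0,y0=max(0,u[0]-40),max(0,u[1]-40)
    im=cv2.resize(im[y0:y0+80,x0:x0+80],None,fx=5,fy=5,interpolation=cv2.INTER_CUBIC)
    for k in(-.047,0,.047):
        v=((proj(cam,t+d*k)-[x0,y0])+.5)*5;cv2.circle(im,(int(v[0]),int(v[1])),3,(0,0,255),-1)
    out.append(im)
cv2.imwrite("pics/f.png",np.hstack(out))
```

```text
(no output)
```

View pics/f.png

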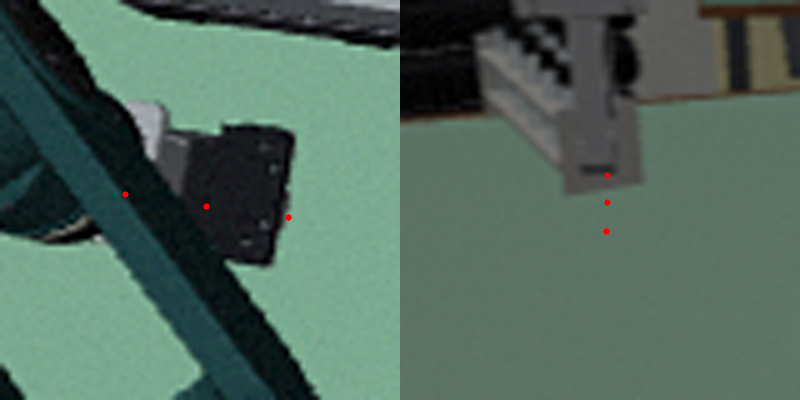

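To row units: -16 cm is -0.2667, -14 cm is -0.2333.

servo_tool:
  delta_pos:
    - [0,0,-0.0667]
    - [0,0,-0.1333]
    - [0,0,-0.2]
    - [0,0,-0.2333]
    - [0,0,-0.2667]
    - [0,0,-0.2667]
    - [0,0,-0.2667]
    - [0,0,-0.2667]
    - [0,0,-0.2667]
    - [0,0,-0.2667]
  twist:
    - [0,0,0]
    - [0,0,0]
    - [0,0,0]
    - [0,0,0]
    - [0,0,0]
    - [0,0,0]
    - [0,0,0]
    - [0,0,0]
    - [0,0,0]
    - [0,0,0]
  grip: [0,0,0,0,0,0,0,0,0,0]

```text
time: 6.6
tcp_pos: [0.2954, 0.2925, 0.023]
eef_rot: [0.199, 3.134, 0.002]
ft_force: [-0.4, -0.2, 0.2]
width: 0.187
finger_force: 0.0
```

```bash
cat >> h.py <<'E'
def tip(cam="side"):
    a=robot.capture(cam)[:,:,::-1].astype(int);b=cv2.imread(f"pics/raw_{cam}0.png").astype(int)
    m=(cv2.GaussianBlur(np.abs(a-b).max(2).astype(np.float32),(3,3),0)>25)
    s=robot.read_state();t=np.array(s["tcp_pos"]);u=proj(cam,t)
    sub=m[:,int(u[0])-25:int(u[0])+25]
    r=np.where(sub.sum(1)>=3)[0];lo=r[r<u[1]+40].max()
    cols=[np.where(m[k,int(u[0])-25:int(u[0])+25])[0]+int(u[0])-25 for k in range(lo-6,lo+1)]
    print("tcp",t.round(4),"pred",u.round(1),"lowest",lo,[(c.min(),c.max()) for c in cols if len(c)])
E
python3 - <<'E'
from h import *
tip(); s=robot.read_state();print(s["width"],s["ft_force"])
t=np.array(s["tcp_pos"]);print(proj("side",t+[0,0,.04]),proj("side",t+[0,.04,0]))
E
```

```text
tcp [0.2952 0.2923 0.0228] pred [177.4 154.9] lowest 146 [(np.int64(173), np.int64(178)), (np.int64(173), np.int64(178)), (np.int64(173), np.int64(178)), (np.int64(174), np.int64(178)), (np.int64(174), np.int64(178)), (np.int64(173), np.int64(179)), (np.int64(174), np.int64(179))]
0.14438277034082356 [-0.18021766 -0.75539402 -0.51309123]
[176.26820183 143.41436727] [175.73590287 149.51128191]
```

To row units: -1.8 cm is -0.03, -1.5 cm is -0.025.

servo_tool:
  delta_pos:
    - [0,0,-0.0083]
    - [0,0,-0.0167]
    - [0,0,-0.025]
    - [0,0,-0.03]
    - [0,0,-0.03]
    - [0,0,-0.03]
  twist:
    - [0,0,0]
    - [0,0,0]
    - [0,0,0]
    - [0,0,0]
    - [0,0,0]
    - [0,0,0]
  grip: [0,0,0,0,0,0]

```text
time: 7.25
tcp_pos: [0.2946, 0.2919, 0.0038]
eef_rot: [-0.199, -3.135, 0.0]
ft_force: [0.4, 1.0, 0.7]
width: 0.005
finger_force: 0.0
```

Run:
```python
from h import *
tip(); tip("top")
```

```text
tcp [0.2948 0.292  0.004 ] pred [177.8 160.3] lowest 151 [(np.int64(174), np.int64(178)), (np.int64(174), np.int64(179)), (np.int64(174), np.int64(179)), (np.int64(174), np.int64(179)), (np.int64(174), np.int64(179)), (np.int64(174), np.int64(179)), (np.int64(174), np.int64(178))]
tcp [0.2948 0.2921 0.0041] pred [140.9 236.4] lowest 276 [(np.int64(122), np.int64(160)), (np.int64(121), np.int64(160)), (np.int64(119), np.int64(161)), (np.int64(117), np.int64(161)), (np.int64(116), np.int64(161)), (np.int64(115), np.int64(161)), (np.int64(115), np.int64(160))]
```

To row units: -0.6 cm is -0.01, -0.5 cm is -0.0083.

servo_tool:
  delta_pos:
    - [0,0,-0.005]
    - [0,0,-0.0083]
    - [0,0,-0.01]
    - [0,0,-0.01]
  twist:
    - [0,0,0]
    - [0,0,0]
    - [0,0,0]
    - [0,0,0]
  grip: [0,0,0,0]

```text
time: 7.75
tcp_pos: [0.2945, 0.2918, -0.0024]
eef_rot: [-0.199, -3.135, 0.0]
ft_force: [-0.4, -0.3, -0.1]
width: 0.006
finger_force: 0.0
```

To row units: -1.6 cm is -0.0267, -1.2 cm is -0.02.

servo_tool:
  delta_pos:
    - [0,0,-0.0067]
    - [0,0,-0.0133]
    - [0,0,-0.02]
    - [0,0,-0.0267]
    - [0,0,-0.0267]
  twist:
    - [0,0,0]
    - [0,0,0]
    - [0,0,0]
    - [0,0,0]
    - [0,0,0]
  grip: [0,0,0,0,0]

```text
time: 8.25
tcp_pos: [0.2941, 0.2915, -0.019]
eef_rot: [-0.199, -3.134, 0.002]
ft_force: [0.1, -0.2, 0.8]
width: 0.006
finger_force: 0.0
```

Run:
```python
from h import *
tip()
```

```text
tcp [ 0.2944  0.2917 -0.0186] pred [178.2 166.5] lowest 157 [(np.int64(174), np.int64(179)), (np.int64(174), np.int64(179)), (np.int64(174), np.int64(179)), (np.int64(175), np.int64(179)), (np.int64(175), np.int64(179)), (np.int64(174), np.int64(180)), (np.int64(175), np.int64(179))]
```

To row units: -0.9 cm is -0.015, -0.6 cm is -0.01.

servo_tool:
  delta_pos:
    - [0,0,-0.005]
    - [0,0,-0.01]
    - [0,0,-0.015]
    - [0,0,-0.015]
  twist:
    - [0,0,0]
    - [0,0,0]
    - [0,0,0]
    - [0,0,0]
  grip: [0,0,0,0]

```text
time: 8.7
tcp_pos: [0.2943, 0.2916, -0.0276]
eef_rot: [-0.199, -3.134, 0.001]
ft_force: [-0.4, 0.4, -0.3]
width: 0.012
finger_force: 0.0
```

To row units: -0.6 cm is -0.01, -0.4 cm is -0.0067.

servo_tool:
  delta_pos:
    - [0,0,-0.0033]
    - [0,0,-0.0067]
    - [0,0,-0.01]
    - [0,0,-0.01]
  twist:
    - [0,0,0]
    - [0,0,0]
    - [0,0,0]
    - [0,0,0]
  grip: [0,0,0,0]

```text
time: 9.1
tcp_pos: [0.2944, 0.2918, -0.0334]
eef_rot: [-0.199, -3.135, 0.001]
ft_force: [0.3, -0.1, -0.9]
width: 0.007
finger_force: 0.0
```

To row units: -0.4 cm is -0.0067, -0.2 cm is -0.0033.

servo_tool:
  delta_pos:
    - [0,0,-0.0033]
    - [0,0,-0.0067]
    - [0,0,-0.0067]
  twist:
    - [0,0,0]
    - [0,0,0]
    - [0,0,0]
  grip: [0,0,0]

```text
time: 9.4
tcp_pos: [0.2949, 0.2921, -0.0354]
eef_rot: [0.199, 3.135, 0.0]
ft_force: [-3.2, -2.3, 10.0]
width: 0.006
finger_force: 5.3
```

Run:
```python
from h import *
tip();s=robot.read_state();print(s["ft_force"],s["joint_pos"],s["effort"])
```

```text
tcp [ 0.2949  0.2921 -0.0354] pred [178.9 171. ] lowest 162 [(np.int64(175), np.int64(180)), (np.int64(175), np.int64(180)), (np.int64(175), np.int64(180)), (np.int64(175), np.int64(180)), (np.int64(175), np.int64(180)), (np.int64(175), np.int64(180)), (np.int64(175), np.int64(180))]
[-3.39084631 -2.23867929 10.28757998] [ 6.43869018e-01 -7.46300214e-02  1.95797729e+00 -5.09515620e-05
  1.25797443e+00 -8.00214084e-01] [-1.81222642e-01 -1.95452374e+01 -2.43068093e+01  8.73883744e-02
 -1.39550641e+00 -3.06520224e-04]
```

To row units: 17.5 cm is 0.2917, 8.3 cm is 0.1383.

servo_tool:
  delta_pos:
    - [0,0,0.0667]
    - [0,0,0.1333]
    - [0,0,0.2]
    - [0.05,0,0.2667]
    - [0.1167,0,0.2917]
    - [0.1833,0,0.2917]
    - [0.2333,0,0.2833]
    - [0.2483,0,0.2333]
    - [0.2483,0,0.1833]
    - [0.2483,0,0.1583]
    - [0.2483,0,0.1383]
    - [0.2483,0,0.1383]
    - [0.2483,0,0.1383]
    - [0.2483,0,0.1383]
    - [0.2483,0,0.1383]
    - [0.2483,0,0.1383]
    - [0.2483,0,0.1383]
    - [0.2483,0,0.1383]
    - [0.2483,0,0.1383]
    - [0.2483,0,0.1383]
  twist:
    - [0,0,0]
    - [0,0,0]
    - [0,0,0]
    - [0,0,0]
    - [0,0,0]
    - [0,0,0]
    - [0,0,0]
    - [0,0,0]
    - [0,0,0]
    - [0,0,0]
    - [0,0,0]
    - [0,0,0]
    - [0,0,0]
    - [0,0,0]
    - [0,0,0]
    - [0,0,0]
    - [0,0,0]
    - [0,0,0]
    - [0,0,0]
    - [0,0,0]
  grip: [1,1,1,1,1,1,1,1,1,1,1,1,0.4,0.4,0.4,0.4,0.4,0.4,0.4,0.4]
  squeeze: 15

```text
time: 11.45
tcp_pos: [0.4442, 0.2942, 0.0463]
eef_rot: [0.198, 3.134, 0.007]
ft_force: [0.5, 5.5, -1.0]
width: 0.526
finger_force: 15.0
```

To row units: 8.58 cm is 0.143, 7.62 cm is 0.127.

servo_tool:
  delta_pos:
    - [0.0083,-0.001,0.021]
    - [0.0177,-0.0023,0.039]
    - [0.0287,-0.0037,0.0558]
    - [0.0413,-0.0053,0.0715]
    - [0.0553,-0.0072,0.0858]
    - [0.0708,-0.0092,0.0987]
    - [0.0877,-0.0113,0.11]
    - [0.1053,-0.0137,0.1193]
    - [0.1238,-0.016,0.127]
    - [0.143,-0.0185,0.1328]
    - [0.143,-0.0185,0.1328]
  twist:
    - [0,0,0]
    - [0,0,0]
    - [0,0,0]
    - [0,0,0]
    - [0,0,0]
    - [0,0,0]
    - [0,0,0]
    - [0,0,0]
    - [0,0,0]
    - [0,0,0]
    - [0,0,0]
  grip: [0.4,0.4,0.4,0.4,0.4,0.4,0.4,0.4,0.4,0.4,0.4]
  squeeze: 25

```text
time: 12.55
tcp_pos: [0.53, 0.2832, 0.1255]
eef_rot: [-0.197, -3.135, -0.007]
ft_force: [0.9, 3.4, -0.5]
width: 0.529
finger_force: 25.0
```

To row units: 9 cm is 0.15, 8.2 cm is 0.1367.

servo_tool:
  delta_pos:
    - [0.0197,-0.0027,0.0037]
    - [0.0397,-0.0052,0.0055]
    - [0.0597,-0.0078,0.0052]
    - [0.0797,-0.0103,0.003]
    - [0.0992,-0.0128,-0.0013]
    - [0.1183,-0.0153,-0.0075]
    - [0.1367,-0.0178,-0.0155]
    - [0.1367,-0.0178,-0.0155]
    - [0.1367,-0.0178,-0.0155]
    - [0.1367,-0.0178,-0.0155]
    - [0.1367,-0.0178,-0.0155]
    - [0.1367,-0.0178,0.0333]
    - [0.1367,-0.0178,0.0833]
    - [0.1367,-0.0178,0.15]
    - [0.1367,-0.0178,0.15]
  twist:
    - [0,0,0]
    - [0,0,0]
    - [0,0,0]
    - [0,0,0]
    - [0,0,0]
    - [0,0,0]
    - [0,0,0]
    - [0,0,0]
    - [0,0,0]
    - [0,0,0]
    - [0,0,0]
    - [0,0,0]
    - [0,0,0]
    - [0,0,0]
    - [0,0,0]
  grip: [0.4,0.4,0.4,0.4,0.4,0.4,0.4,0.4,0.8,0.8,0.8,0.8,0.8,0.8,0.8]

```text
time: 14.05
tcp_pos: [0.6139, 0.2705, 0.2233]
eef_rot: [0.199, 3.124, 0.007]
ft_force: [0.1, -0.2, 1.6]
width: 0.8
finger_force: 0.0
```

To row units: -36 cm is -0.6, -11.6 cm is -0.1933, -0.85 rad is -0.5411.

servo_tool:
  delta_pos:
    - [0,-0.05,0]
    - [0.0067,-0.1167,-0.0167]
    - [0.0167,-0.1833,-0.05]
    - [0.0333,-0.25,-0.0833]
    - [0.05,-0.3167,-0.1167]
    - [0.0667,-0.3833,-0.15]
    - [0.07,-0.45,-0.1833]
    - [0.07,-0.5167,-0.1933]
    - [0.07,-0.5667,-0.1933]
    - [0.07,-0.6,-0.1933]
    - [0.07,-0.6,-0.1933]
    - [0.07,-0.6,-0.1933]
    - [0.07,-0.6,-0.1933]
  twist:
    - [0,0,0]
    - [0,0,-0.0637]
    - [0,0,-0.1273]
    - [0,0,-0.191]
    - [0,0,-0.2546]
    - [0,0,-0.3183]
    - [0,0,-0.382]
    - [0,0,-0.4456]
    - [0,0,-0.5093]
    - [0,0,-0.5411]
    - [0,0,-0.5411]
    - [0,0,-0.5411]
    - [0,0,-0.5411]
  grip: [1,1,1,1,1,1,1,1,1,1,1,1,1]

```text
time: 15.35
tcp_pos: [0.6537, -0.0881, 0.0999]
eef_rot: [1.47, 2.776, 0.001]
ft_force: [-0.3, -0.1, -0.3]
width: 0.998
finger_force: 0.0
```

Run:
```python
from h import *
s=robot.read_state();print(s["tcp_pos"],s["eef_rot"])
robot.capture("side")
for n in("meter","beaker","strip_vial"):print(n,[(np.round(d["location"],1),round(d["conf"],2),at("side",d["location"],0)) for d in robot.spot_point("side",n)])
p=[.491,.286,-.129]
from fit import pose,lid
for a in(1.6,1.7,1.8,1.9): print(a,[proj("side",pose(p,lid(np.array([-.069,y,.06]),a))).round(1) for y in(-.1,.1)],proj("side",pose(p,lid(np.array([-.049,0,.088]),a))))
print([(d["location"],d["conf"]) for d in robot.spot_point("side","lid_handle")])
```

```text
[ 0.65369869 -0.08810405  0.09990069] [1.47020640e+00 2.77612236e+00 1.40235910e-03]
meter [(array([331.5, 208.2]), 0.88, array([ 0.65163517, -0.08308939,  0.        ])), (array([346.7, 351.4]), 0.72, array([ 0.48257417, -0.49437756,  0.        ]))]
beaker [(array([281.3, 198.7]), 0.82, array([ 0.53871788, -0.00338855,  0.        ]))]
strip_vial [(array([258.5, 218.2]), 0.63, array([ 0.45136192, -0.07403994,  0.        ])), (array([335.8, 207.5]), 0.26, array([ 0.66416215, -0.08316544,  0.        ]))]
1.6 [array([266.9, 107. ]), array([255.5,  85.6])] [269.395 101.692]
1.7 [array([271.6, 107.2]), array([259.7,  85.7])] [272.997 102.674]
1.8 [array([276.2, 107.8]), array([263.7,  86.3])] [276.43  104.004]
1.9 [array([280.6, 108.8]), array([267.6,  87.3])] [279.658 105.665]
[([304.4, 180.9], 0.46)]
```

To row units: -13 cm is -0.2167, -12.3 cm is -0.205.

servo_tool:
  delta_pos:
    - [0,0,-0.05]
    - [0,0,-0.1]
    - [0,0,-0.15]
    - [0,0,-0.1833]
    - [0,0,-0.205]
    - [0,0,-0.2167]
    - [0,0,-0.2167]
    - [0,0,-0.2167]
    - [0,0,-0.2167]
    - [0,0,-0.2167]
    - [0,0,-0.2167]
    - [0,0,-0.2167]
    - [0,0,-0.2167]
    - [0,0,-0.2167]
    - [0,0,-0.2167]
    - [0,0,-0.2167]
  twist:
    - [0,0,0]
    - [0,0,0]
    - [0,0,0]
    - [0,0,0]
    - [0,0,0]
    - [0,0,0]
    - [0,0,0]
    - [0,0,0]
    - [0,0,0]
    - [0,0,0]
    - [0,0,0]
    - [0,0,0]
    - [0,0,0]
    - [0,0,0]
    - [0,0,0]
    - [0,0,0]
  grip: [1,1,1,1,1,1,1,0.4,0.4,0.4,0.4,0.4,0.4,0.4,0.4,0.4]
  squeeze: 20

```text
time: 17.2
tcp_pos: [0.6538, -0.0898, -0.0301]
eef_rot: [1.474, 2.774, 0.001]
ft_force: [0.3, 0.5, 1.9]
width: 0.576
finger_force: 20.0
```

To row units: 33.6 cm is 0.56, -16.8 cm is -0.28, 0.56 rad is 0.3565.

servo_tool:
  delta_pos:
    - [0,0,0.0333]
    - [0,0,0.0833]
    - [-0.0167,0,0.15]
    - [-0.0667,0,0.2167]
    - [-0.1333,0.0167,0.2667]
    - [-0.2,0.05,0.2667]
    - [-0.25,0.1,0.2667]
    - [-0.28,0.15,0.2667]
    - [-0.28,0.2,0.2667]
    - [-0.28,0.25,0.2667]
    - [-0.28,0.3,0.2667]
    - [-0.28,0.35,0.2667]
    - [-0.28,0.4,0.2667]
    - [-0.28,0.45,0.2667]
    - [-0.28,0.5,0.2667]
    - [-0.28,0.5333,0.2667]
    - [-0.28,0.56,0.2667]
    - [-0.28,0.56,0.2667]
    - [-0.28,0.56,0.2667]
  twist:
    - [0,0,0]
    - [0,0,0]
    - [0,0,0]
    - [0,0,0]
    - [0,0,0.0509]
    - [0,0,0.1019]
    - [0,0,0.1528]
    - [0,0,0.2037]
    - [0,0,0.2546]
    - [0,0,0.3056]
    - [0,0,0.3565]
    - [0,0,0.4074]
    - [0,0,0.4584]
    - [0,0,0.5093]
    - [0,0,0.5379]
    - [0,0,0.5379]
    - [0,0,0.5379]
    - [0,0,0.5379]
    - [0,0,0.5379]
  grip: [0.4,0.4,0.4,0.4,0.4,0.4,0.4,0.4,0.4,0.4,0.4,0.4,0.4,0.4,0.4,0.4,0.4,0.4,0.4]

```text
time: 19.1
tcp_pos: [0.4853, 0.2456, 0.1292]
eef_rot: [-0.207, -3.134, 0.002]
ft_force: [0.9, -0.4, -0.7]
width: 0.573
finger_force: 20.0
```

Run:
```python
from h import *
im=save("side","m1",(190,60,340,200),4)
s=robot.read_state();print(s["tcp_pos"],s["eef_rot"],s["width"])
```

```text
[0.48546946 0.24522136 0.1293609 ] [-2.07935395e-01 -3.13436141e+00  1.38866353e-03] 0.5735100881978118
```

View pics/m1.png

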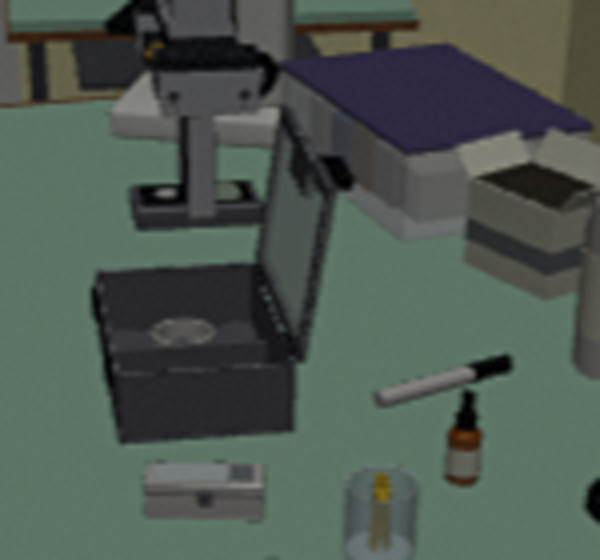

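To row units: -15.6 cm is -0.26, -15 cm is -0.25.

servo_tool:
  delta_pos:
    - [0,0,-0.0333]
    - [0,0,-0.0667]
    - [0,0,-0.1]
    - [0,0,-0.1333]
    - [0,0,-0.1667]
    - [0,0,-0.2]
    - [0,0,-0.2333]
    - [0,0,-0.25]
    - [0,0,-0.26]
    - [0,0,-0.26]
    - [0,0,-0.26]
    - [0,0,-0.26]
    - [0,0,-0.26]
    - [0,0,-0.26]
    - [0,0,-0.26]
    - [0,0,-0.2]
    - [0,0,-0.1333]
    - [0,0,-0.0667]
    - [0,0,0]
    - [0,0,0]
  twist:
    - [0,0,0]
    - [0,0,0]
    - [0,0,0]
    - [0,0,0]
    - [0,0,0]
    - [0,0,0]
    - [0,0,0]
    - [0,0,0]
    - [0,0,0]
    - [0,0,0]
    - [0,0,0]
    - [0,0,0]
    - [0,0,0]
    - [0,0,0]
    - [0,0,0]
    - [0,0,0]
    - [0,0,0]
    - [0,0,0]
    - [0,0,0]
    - [0,0,0]
  grip: [0.4,0.4,0.4,0.4,0.4,0.4,0.4,0.4,0.4,0.4,0.4,0.72,0.72,0.72,0.72,0.72,0.72,0.72,0.72,0.72]

```text
time: 21.15
tcp_pos: [0.4895, 0.2477, 0.1374]
eef_rot: [0.206, 3.122, 0.009]
ft_force: [0.4, -0.1, 0.2]
width: 0.722
finger_force: 0.0
```

To row units: -31.2 cm is -0.52, -3.6 cm is -0.06, -0.82 rad is -0.522.

servo_tool:
  delta_pos:
    - [0,-0.05,0]
    - [-0.0083,-0.1,0]
    - [-0.0167,-0.1667,0]
    - [-0.025,-0.2333,0]
    - [-0.0333,-0.3,0]
    - [-0.0417,-0.3667,0]
    - [-0.05,-0.4333,-0.0167]
    - [-0.06,-0.4833,-0.05]
    - [-0.06,-0.52,-0.0833]
    - [-0.06,-0.52,-0.0833]
    - [-0.06,-0.52,-0.0833]
    - [-0.06,-0.52,-0.0833]
  twist:
    - [0,0,-0.0509]
    - [0,0,-0.1019]
    - [0,0,-0.1528]
    - [0,0,-0.2037]
    - [0,0,-0.2546]
    - [0,0,-0.3056]
    - [0,0,-0.3565]
    - [0,0,-0.4074]
    - [0,0,-0.4584]
    - [0,0,-0.522]
    - [0,0,-0.522]
    - [0,0,-0.522]
  grip: [0.72,0.72,0.72,0.8,0.8,0.8,0.8,0.8,0.8,0.8,0.8,0.8]

```text
time: 22.35
tcp_pos: [0.4494, -0.0657, 0.0794]
eef_rot: [-1.436, -2.794, -0.0]
ft_force: [-0.0, 0.6, -1.0]
width: 0.799
finger_force: 0.0
```

To row units: -9 cm is -0.15, -8 cm is -0.1333.

servo_tool:
  delta_pos:
    - [0,0,-0.05]
    - [0,0,-0.1]
    - [0,0,-0.1333]
    - [0,0,-0.15]
    - [0,0,-0.15]
    - [0,0,-0.15]
    - [0,0,-0.15]
    - [0,0,-0.15]
    - [0,0,-0.15]
    - [0,0,-0.15]
    - [0,0,-0.15]
    - [0,0,-0.15]
    - [0,0,-0.15]
    - [0,0,-0.15]
  twist:
    - [0,0,0]
    - [0,0,0]
    - [0,0,0]
    - [0,0,0]
    - [0,0,0]
    - [0,0,0]
    - [0,0,0]
    - [0,0,0]
    - [0,0,0]
    - [0,0,0]
    - [0,0,0]
    - [0,0,0]
    - [0,0,0]
    - [0,0,0]
  grip: [0.8,0.8,0.8,0.8,0.8,0.15,0.15,0.15,0.15,0.15,0.15,0.15,0.15,0.15]
  squeeze: 10

```text
time: 23.75
tcp_pos: [0.4496, -0.0659, -0.0103]
eef_rot: [1.439, 2.792, 0.0]
ft_force: [-0.5, -0.2, 1.3]
width: 0.312
finger_force: 10.0
```

To row units: 40.4 cm is 0.6733, 4.8 cm is 0.08, 0.82 rad is 0.522.

servo_tool:
  delta_pos:
    - [0,0,0.0167]
    - [0,0,0.0667]
    - [0,0,0.1333]
    - [0,0,0.2]
    - [0,0.0333,0.2333]
    - [0,0.0833,0.2333]
    - [0.0083,0.15,0.2333]
    - [0.0167,0.2167,0.2333]
    - [0.025,0.2833,0.2333]
    - [0.0333,0.35,0.2333]
    - [0.0417,0.4167,0.2333]
    - [0.05,0.4833,0.2333]
    - [0.0583,0.55,0.2333]
    - [0.0667,0.6,0.2333]
    - [0.075,0.65,0.2333]
    - [0.08,0.6733,0.2333]
    - [0.08,0.6733,0.2333]
    - [0.08,0.6733,0.2333]
  twist:
    - [0,0,0]
    - [0,0,0]
    - [0,0,0]
    - [0,0,0]
    - [0,0,0.0509]
    - [0,0,0.1019]
    - [0,0,0.1528]
    - [0,0,0.2037]
    - [0,0,0.2546]
    - [0,0,0.3056]
    - [0,0,0.3565]
    - [0,0,0.4074]
    - [0,0,0.4584]
    - [0,0,0.522]
    - [0,0,0.522]
    - [0,0,0.522]
    - [0,0,0.522]
    - [0,0,0.522]
  grip: [0.15,0.15,0.15,0.15,0.15,0.15,0.15,0.15,0.15,0.15,0.15,0.15,0.15,0.15,0.15,0.15,0.15,0.15]

```text
time: 25.55
tcp_pos: [0.4974, 0.3372, 0.1296]
eef_rot: [-0.207, -3.134, 0.002]
ft_force: [0.3, 0.1, -0.6]
width: 0.309
finger_force: 10.0
```

Run:
```python
from h import *
a=save("side","v1",(200,60,300,180),3.9);a=cv2.imread("pics/v1.png")
b=save("top","v2",(95,130,195,240),3.9);b=cv2.imread("pics/v2.png")
c=np.zeros((468,790,3),np.uint8);c[:a.shape[0],:390]=a;c[:b.shape[0],400:]=b;cv2.imwrite("pics/v.png",c)
print(robot.read_state()["tcp_pos"],robot.read_state()["width"])
```

```text
[0.49755547 0.33675051 0.1298392 ] 0.31093476918760404
```

View pics/v.png

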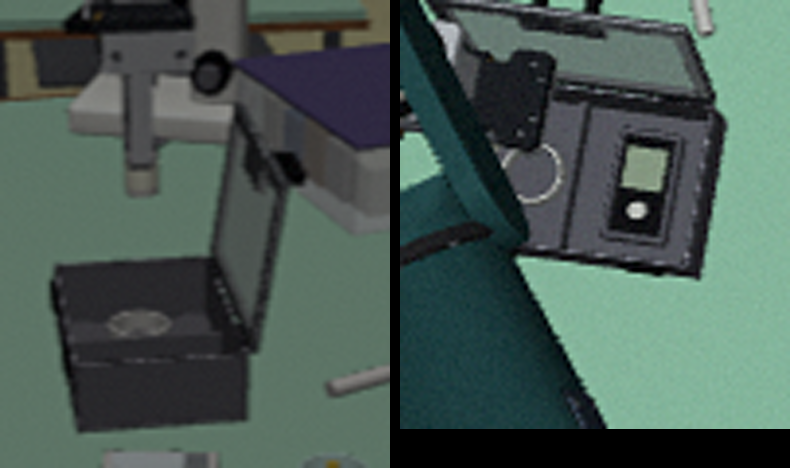

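Run:
```python
from h import *
print(at("top",(128.5,173.7),.021),at("side",(200+139.5/3.9-.5,60+323/3.9-.5),.021))
```

```text
[0.49856648 0.33928575 0.021     ] [0.49576746 0.3378304  0.021     ]
```

To row units: -13.5 cm is -0.225, -13 cm is -0.2167.

servo_tool:
  delta_pos:
    - [0,0,-0.0333]
    - [0,0,-0.0667]
    - [0,0,-0.1]
    - [0,0,-0.1333]
    - [0,0,-0.1667]
    - [0,0,-0.2]
    - [0,0,-0.2167]
    - [0,0,-0.225]
    - [0,0,-0.225]
    - [0,0,-0.225]
    - [0,0,-0.225]
    - [0,0,-0.225]
    - [0,0,-0.225]
    - [0,0,-0.225]
    - [0,0,-0.2]
    - [0,0,-0.1333]
    - [0,0,-0.0667]
    - [0,0,0]
    - [0,0,0.0667]
    - [0,0,0.1]
  twist:
    - [0,0,0]
    - [0,0,0]
    - [0,0,0]
    - [0,0,0]
    - [0,0,0]
    - [0,0,0]
    - [0,0,0]
    - [0,0,0]
    - [0,0,0]
    - [0,0,0]
    - [0,0,0]
    - [0,0,0]
    - [0,0,0]
    - [0,0,0]
    - [0,0,0]
    - [0,0,0]
    - [0,0,0]
    - [0,0,0]
    - [0,0,0]
    - [0,0,0]
  grip: [0.15,0.15,0.15,0.15,0.15,0.15,0.15,0.15,0.15,0.15,0.45,0.45,0.45,0.45,0.45,0.45,0.45,0.45,0.45,0.45]

```text
time: 27.65
tcp_pos: [0.4989, 0.339, 0.1962]
eef_rot: [0.206, 3.128, 0.007]
ft_force: [0.2, -0.4, 0.4]
width: 0.447
finger_force: 0.0
```

To row units: 11.4 cm is 0.19, -6.4 cm is -0.1067.

servo_tool:
  delta_pos:
    - [0,0,0.0433]
    - [0.05,-0.0333,0.05]
    - [0.1,-0.0667,0.05]
    - [0.15,-0.1,0.05]
    - [0.19,-0.1117,0.05]
    - [0.19,-0.1117,0.05]
    - [0.19,-0.1117,0]
    - [0.19,-0.1117,-0.05]
    - [0.19,-0.1117,-0.0833]
    - [0.19,-0.1117,-0.1067]
    - [0.19,-0.1117,-0.1067]
    - [0.19,-0.1117,-0.1067]
    - [0.19,-0.1117,-0.1067]
    - [0.19,-0.1117,-0.1067]
    - [0.19,-0.1117,-0.1067]
    - [0.19,-0.1117,-0.1067]
    - [0.19,-0.1117,-0.1067]
    - [0.19,-0.1117,-0.1067]
  twist:
    - [0,0,0]
    - [0,0,0]
    - [0,0,0]
    - [0,0,0]
    - [0,0,0]
    - [0,0,0]
    - [0,0,0]
    - [0,0,0]
    - [0,0,0]
    - [0,0,0]
    - [0,0,0]
    - [0,0,0]
    - [0,0,0]
    - [0,0,0]
    - [0,0,0]
    - [0,0,0]
    - [0,0,0]
    - [0,0,0]
  grip: [0.85,0.85,0.85,0.85,0.85,0.85,0.85,0.85,0.85,0.85,0.85,0.4,0.4,0.4,0.4,0.4,0.4,0.4]
  squeeze: 25

```text
time: 29.45
tcp_pos: [0.6123, 0.2726, 0.1269]
eef_rot: [0.206, 3.132, 0.005]
ft_force: [1.6, 4.3, 4.4]
width: 0.527
finger_force: 25.0
```

Run:
```python
from h import *
save("top","w1",(95,110,295,240),3.9);print(robot.read_state()["tcp_pos"])
```

```text
[0.61228712 0.27257753 0.12690926]
```

View pics/w1.png

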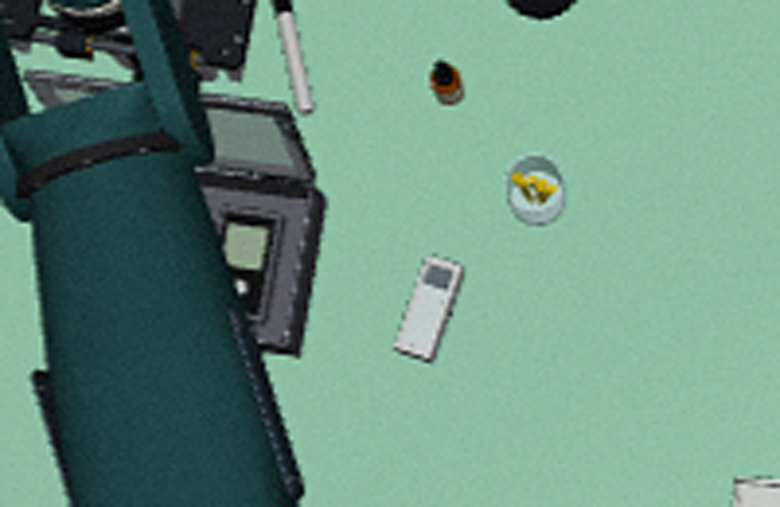

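To row units: -13.46 cm is -0.2243, 0.93 cm is 0.0155.

servo_tool:
  delta_pos:
    - [-0.0183,0.0025,0.008]
    - [-0.0375,0.005,0.0142]
    - [-0.057,0.0075,0.0185]
    - [-0.077,0.01,0.0207]
    - [-0.097,0.0127,0.021]
    - [-0.117,0.0152,0.0192]
    - [-0.1367,0.0178,0.0155]
    - [-0.1558,0.0203,0.0097]
    - [-0.1743,0.0227,0.002]
    - [-0.192,0.025,-0.0073]
    - [-0.2088,0.0272,-0.0187]
    - [-0.2243,0.0292,-0.0315]
    - [-0.2243,0.0292,-0.0315]
  twist:
    - [0,0,0]
    - [0,0,0]
    - [0,0,0]
    - [0,0,0]
    - [0,0,0]
    - [0,0,0]
    - [0,0,0]
    - [0,0,0]
    - [0,0,0]
    - [0,0,0]
    - [0,0,0]
    - [0,0,0]
    - [0,0,0]
  grip: [0.4,0.4,0.4,0.4,0.4,0.4,0.4,0.4,0.4,0.4,0.4,0.4,0.4]

```text
time: 30.8
tcp_pos: [0.4754, 0.2901, 0.1062]
eef_rot: [-0.204, -3.134, -0.004]
ft_force: [-1.3, 6.5, 1.4]
width: 0.531
finger_force: 25.0
```

servo_tool:
  delta_pos:
    - [-0.014,0.0018,-0.0143]
    - [-0.0267,0.0035,-0.03]
    - [-0.0377,0.0048,-0.0468]
    - [-0.047,0.0062,-0.0648]
    - [-0.0545,0.0072,-0.0835]
    - [-0.0583,0.0075,-0.0933]
    - [-0.0602,0.0078,-0.1028]
    - [-0.0602,0.0078,-0.105]
    - [-0.0602,0.0078,-0.1067]
    - [-0.0602,0.0078,-0.1067]
  twist:
    - [0,0,0]
    - [0,0,0]
    - [0,0,0]
    - [0,0,0]
    - [0,0,0]
    - [0,0,0]
    - [0,0,0]
    - [0,0,0]
    - [0,0,0]
    - [0,0,0]
  grip: [0.4,0.4,0.4,0.4,0.4,0.4,0.4,0.4,0.4,0.4]

```text
time: 31.8
tcp_pos: [0.44, 0.2947, 0.0449]
eef_rot: [-0.206, -3.134, -0.004]
ft_force: [-5.1, 4.3, 11.5]
width: 0.529
finger_force: 25.0
```

servo_tool:
  delta_pos:
    - [0.0017,0,-0.0033]
    - [0.0017,0,-0.0067]
    - [0.0017,0,-0.0067]
  twist:
    - [0,0,0]
    - [0,0,0]
    - [0,0,0]
  grip: [0.4,0.4,0.4]

```text
time: 32.1
tcp_pos: [0.4405, 0.2947, 0.0444]
eef_rot: [-0.205, -3.134, -0.005]
ft_force: [-11.3, 1.9, 26.3]
width: 0.527
finger_force: 25.0
```

servo_tool:
  delta_pos:
    - [0,0,0.005]
    - [0,0,0.0067]
    - [0,0,0.0067]
    - [0,0,0.0067]
    - [0,0,0.0067]
    - [0,0,0.0067]
    - [0,0,0.0667]
    - [0,0,0.1333]
    - [0,0,0.2]
    - [0.0167,-0.0333,0.2333]
    - [0.0667,-0.0833,0.2333]
    - [0.1167,-0.1333,0.2333]
    - [0.1667,-0.1833,0.2333]
    - [0.2167,-0.2333,0.2167]
    - [0.2667,-0.2833,0.1833]
    - [0.3167,-0.3333,0.15]
    - [0.335,-0.355,0.1333]
    - [0.335,-0.355,0.1333]
    - [0.335,-0.355,0.1333]
  twist:
    - [0,0,0]
    - [0,0,0]
    - [0,0,0]
    - [0,0,0]
    - [0,0,0]
    - [0,0,0]
    - [0,0,0]
    - [0,0,0]
    - [0,0,0]
    - [0,0,0]
    - [0,0,0]
    - [0,0,0]
    - [0,0,0]
    - [0,0,0]
    - [0,0,0]
    - [0,0,0]
    - [0,0,0]
    - [0,0,0]
    - [0,0,0]
  grip: [0.4,0.4,0.85,0.85,0.85,0.85,0.85,0.85,0.85,0.85,0.85,0.85,0.85,0.85,0.85,0.85,0.85,0.85,0.85]

```text
time: 34.0
tcp_pos: [0.6422, 0.081, 0.1187]
eef_rot: [-0.207, -3.134, -0.001]
ft_force: [0.7, 0.2, 0.8]
width: 0.85
finger_force: 0.0
```

Run:
```python
from fit import *
print(robot.read_state()["tcp_pos"],robot.read_state()["eef_rot"],robot.read_state()["width"])
p=[ 0.491,0.286,-0.129,0]
out=[]
for cam,cr in(("top",(95,140,195,215)),("side",(200,100,280,175))):
    im=robot.capture(cam)[:,:,::-1]
    s=400/(cr[2]-cr[0]);im=cv2.resize(im[cr[1]:cr[3],cr[0]:cr[2]],None,fx=s,fy=s,interpolation=cv2.INTER_CUBIC)
    def c(X): return tuple(int(v) for v in ((proj(cam,X)-cr[:2])+.5)*s)
    for q in[(-69,-100,66),(-69,100,66),(69,100,66),(69,-100,66)]: cv2.circle(im,c(pose(p,np.array(q)/1000)),2,(0,0,255),-1)
    out.append(im)
    for n in("strip_vial","meter","dropper_bottle","beaker"): print(cam,n,[(np.round(d["location"],1),round(d["conf"],2),at(cam,d["location"],0)[:2]) for d in robot.spot_point(cam,n)])
C=np.zeros((375,800,3),np.uint8)
for i,o in enumerate(out): C[:o.shape[0],i*400:i*400+400]=o[:,:400]
cv2.imwrite("pics/k1.png",C)
```

```text
[0.642 0.081 0.119] [-0.207 -3.134 -0.001] 0.8503701962653782
top strip_vial []
top meter [(array([380.7, 178.4]), 0.91, array([ 0.493, -0.497]))]
top dropper_bottle []
top beaker [(array([232.1, 161.6]), 0.67, array([0.547, 0.001]))]
side strip_vial []
side meter [(array([345., 351.]), 0.67, array([ 0.48 , -0.493]))]
side dropper_bottle [(array([303.3, 177.1]), 0.66, array([0.643, 0.091]))]
side beaker [(array([280.6, 198.8]), 0.84, array([ 0.537, -0.003])), (array([218.5, 129.9]), 0.62, array([0.473, 0.502]))]
```

View pics/k1.png

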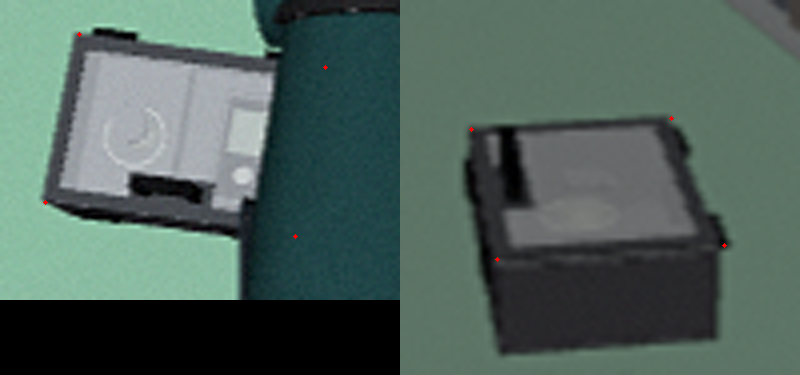

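To row units: -13.2 cm is -0.22, -11.5 cm is -0.1917.

servo_tool:
  delta_pos:
    - [0,0.0017,-0.05]
    - [0,0.0017,-0.1]
    - [0,0.0017,-0.15]
    - [0,0.0017,-0.1917]
    - [0,0.0017,-0.22]
    - [0,0.0017,-0.22]
    - [0,0.0017,-0.22]
    - [0,0.0017,-0.22]
    - [0,0.0017,-0.22]
    - [0,0.0017,-0.22]
    - [0,0.0017,-0.22]
    - [0,0.0017,-0.22]
    - [0,0.0017,-0.22]
    - [0,0.0017,-0.22]
    - [0,0.0017,-0.22]
    - [0,0.0017,-0.22]
  twist:
    - [0,0,0]
    - [0,0,0]
    - [0,0,0]
    - [0,0,0]
    - [0,0,0]
    - [0,0,0]
    - [0,0,0]
    - [0,0,0]
    - [0,0,0]
    - [0,0,0]
    - [0,0,0]
    - [0,0,0]
    - [0,0,0]
    - [0,0,0]
    - [0,0,0]
    - [0,0,0]
  grip: [0.85,0.85,0.85,0.85,0.85,0.85,0.12,0.12,0.12,0.12,0.12,0.12,0.12,0.12,0.12,0.12]
  squeeze: 12

```text
time: 36.1
tcp_pos: [0.6428, 0.0813, -0.0132]
eef_rot: [0.207, 3.135, -0.0]
ft_force: [-0.4, -1.0, 1.1]
width: 0.277
finger_force: 12.0
```

To row units: -34.5 cm is -0.575, -33 cm is -0.55, -0.07 rad is -0.0446.

servo_tool:
  delta_pos:
    - [0,0,0.0167]
    - [0,0,0.0667]
    - [0,0,0.1333]
    - [0,0,0.2]
    - [0,-0.0167,0.25]
    - [-0.0167,-0.0667,0.25]
    - [-0.0417,-0.1167,0.25]
    - [-0.0667,-0.1667,0.25]
    - [-0.1,-0.2167,0.25]
    - [-0.1333,-0.2667,0.25]
    - [-0.1667,-0.3167,0.25]
    - [-0.2,-0.3667,0.25]
    - [-0.2333,-0.4167,0.25]
    - [-0.2667,-0.4667,0.25]
    - [-0.2833,-0.5167,0.25]
    - [-0.3,-0.55,0.25]
    - [-0.3,-0.575,0.25]
    - [-0.3,-0.575,0.25]
    - [-0.3,-0.575,0.25]
    - [-0.3,-0.575,0.25]
  twist:
    - [0,0,0]
    - [0,0,0]
    - [0,0,0]
    - [0,0,0]
    - [0,0,0]
    - [0,0,-0.0127]
    - [0,0,-0.0255]
    - [0,0,-0.0382]
    - [0,0,-0.0446]
    - [0,0,-0.0446]
    - [0,0,-0.0446]
    - [0,0,-0.0446]
    - [0,0,-0.0446]
    - [0,0,-0.0446]
    - [0,0,-0.0446]
    - [0,0,-0.0446]
    - [0,0,-0.0446]
    - [0,0,-0.0446]
    - [0,0,-0.0446]
    - [0,0,-0.0446]
  grip: [0.12,0.12,0.12,0.12,0.12,0.12,0.12,0.12,0.12,0.12,0.12,0.12,0.12,0.12,0.12,0.12,0.12,0.12,0.12,0.12]

```text
time: 38.1
tcp_pos: [0.4634, -0.2626, 0.1367]
eef_rot: [0.314, 3.126, 0.001]
ft_force: [-0.8, 0.7, -0.1]
width: 0.277
finger_force: 12.0
```

Run:
```python
from fit import *
A=lambda x,y:("top",((x+.5)/6-.5+290,(y+.5)/6-.5+160))
B=lambda x,y:("side",((x+.5)/5-.5+255,(y+.5)/5-.5+240))
print(at(*A(133,158),.021),at(*B(175,98),.021),robot.read_state()["width"])
```

```text
[ 0.462 -0.263  0.021] [ 0.463 -0.265  0.021] 0.2769794524749735
```

To row units: -14.6 cm is -0.2433, -14.3 cm is -0.2383.

servo_tool:
  delta_pos:
    - [0,0,-0.0333]
    - [0,0,-0.0667]
    - [0,0,-0.1]
    - [0,0,-0.1333]
    - [0,0,-0.1667]
    - [0,0,-0.2]
    - [0,0,-0.225]
    - [0,0,-0.2383]
    - [0,0,-0.2433]
    - [0,0,-0.2433]
    - [0,0,-0.2433]
    - [0,0,-0.2433]
    - [0,0,-0.2433]
    - [0,0,-0.2433]
    - [0,0,-0.2433]
    - [0,0,-0.2167]
    - [0,0,-0.15]
    - [0,0,-0.0833]
    - [0,0,-0.0167]
    - [0,0,0]
  twist:
    - [0,0,0]
    - [0,0,0]
    - [0,0,0]
    - [0,0,0]
    - [0,0,0]
    - [0,0,0]
    - [0,0,0]
    - [0,0,0]
    - [0,0,0]
    - [0,0,0]
    - [0,0,0]
    - [0,0,0]
    - [0,0,0]
    - [0,0,0]
    - [0,0,0]
    - [0,0,0]
    - [0,0,0]
    - [0,0,0]
    - [0,0,0]
    - [0,0,0]
  grip: [0.12,0.12,0.12,0.12,0.12,0.12,0.12,0.12,0.12,0.12,0.12,0.5,0.5,0.5,0.5,0.5,0.5,0.5,0.5,0.5]

```text
time: 40.1
tcp_pos: [0.4652, -0.2654, 0.1426]
eef_rot: [0.316, 3.117, -0.008]
ft_force: [-0.4, -0.3, 0.7]
width: 0.497
finger_force: 0.0
```

To row units: 35.1 cm is 0.585, -15.5 cm is -0.2583, -0.12 rad is -0.0764.

servo_tool:
  delta_pos:
    - [0,0.0667,0]
    - [0,0.1333,0]
    - [0,0.2,0]
    - [0,0.2667,0]
    - [-0.0083,0.3333,0]
    - [-0.0167,0.4,0]
    - [-0.0233,0.4667,0]
    - [-0.0233,0.5333,-0.0333]
    - [-0.0233,0.585,-0.0667]
    - [-0.0233,0.585,-0.0667]
    - [-0.0233,0.585,-0.1167]
    - [-0.0233,0.585,-0.1833]
    - [-0.0233,0.585,-0.2333]
    - [-0.0233,0.585,-0.2583]
    - [-0.0233,0.585,-0.2583]
    - [-0.0233,0.585,-0.2583]
  twist:
    - [0,0,0]
    - [0,0,-0.0255]
    - [0,0,-0.0509]
    - [0,0,-0.0764]
    - [0,0,-0.0764]
    - [0,0,-0.0764]
    - [0,0,-0.0764]
    - [0,0,-0.0764]
    - [0,0,-0.0764]
    - [0,0,-0.0764]
    - [0,0,-0.0764]
    - [0,0,-0.0764]
    - [0,0,-0.0764]
    - [0,0,-0.0764]
    - [0,0,-0.0764]
    - [0,0,-0.0764]
  grip: [0.5,0.7,0.7,0.7,0.7,0.7,0.7,0.7,0.7,0.7,0.7,0.7,0.7,0.7,0.7,0.7]

```text
time: 41.7
tcp_pos: [0.449, 0.0866, -0.0181]
eef_rot: [0.505, 3.101, -0.0]
ft_force: [-0.2, -0.2, 0.4]
width: 0.701
finger_force: 0.0
```

servo_tool:
  delta_pos:
    - [0,0,0]
    - [0,0,0]
    - [0,0,0]
    - [0,0,0]
    - [0,0,0]
    - [0,0,0]
    - [0,0,0]
    - [0,0,0]
  twist:
    - [0,0,0]
    - [0,0,0]
    - [0,0,0]
    - [0,0,0]
    - [0,0,0]
    - [0,0,0]
    - [0,0,0]
    - [0,0,0]
  grip: [0.15,0.15,0.15,0.15,0.15,0.15,0.15,0.15]
  squeeze: 20

```text
time: 42.5
tcp_pos: [0.4491, 0.0874, -0.0179]
eef_rot: [0.503, 3.1, 0.0]
ft_force: [-0.6, -0.4, 3.4]
width: 0.342
finger_force: 20.0
```

To row units: -42.2 cm is -0.7033, -41 cm is -0.6833, 0.12 rad is 0.0764.

servo_tool:
  delta_pos:
    - [0,0,0.0167]
    - [0,0,0.0667]
    - [0,0,0.1333]
    - [0,0,0.2]
    - [0,-0.0333,0.25]
    - [0,-0.0833,0.25]
    - [0,-0.15,0.25]
    - [0,-0.2167,0.25]
    - [0,-0.2833,0.25]
    - [0,-0.35,0.25]
    - [0,-0.4167,0.25]
    - [0,-0.4833,0.25]
    - [0,-0.55,0.25]
    - [0,-0.6,0.25]
    - [0,-0.65,0.25]
    - [0,-0.6833,0.25]
    - [0,-0.7033,0.25]
    - [0,-0.7033,0.25]
    - [0,-0.7033,0.25]
    - [0,-0.7033,0.25]
  twist:
    - [0,0,0]
    - [0,0,0]
    - [0,0,0]
    - [0,0,0]
    - [0,0,0]
    - [0,0,0.0255]
    - [0,0,0.0509]
    - [0,0,0.0764]
    - [0,0,0.0764]
    - [0,0,0.0764]
    - [0,0,0.0764]
    - [0,0,0.0764]
    - [0,0,0.0764]
    - [0,0,0.0764]
    - [0,0,0.0764]
    - [0,0,0.0764]
    - [0,0,0.0764]
    - [0,0,0.0764]
    - [0,0,0.0764]
    - [0,0,0.0764]
  grip: [0.15,0.15,0.15,0.15,0.15,0.15,0.15,0.15,0.15,0.15,0.15,0.15,0.15,0.15,0.15,0.15,0.15,0.15,0.15,0.15]

```text
time: 44.5
tcp_pos: [0.449, -0.3334, 0.1319]
eef_rot: [0.314, 3.126, 0.001]
ft_force: [0.1, 0.0, -1.3]
width: 0.343
finger_force: 20.0
```

Run:
```python
from h import *
save("side","b1",(240,120,400,240),4.9);print(robot.read_state()["tcp_pos"])
```

```text
[ 0.4490613  -0.33345843  0.131923  ]
```

View pics/b1.png

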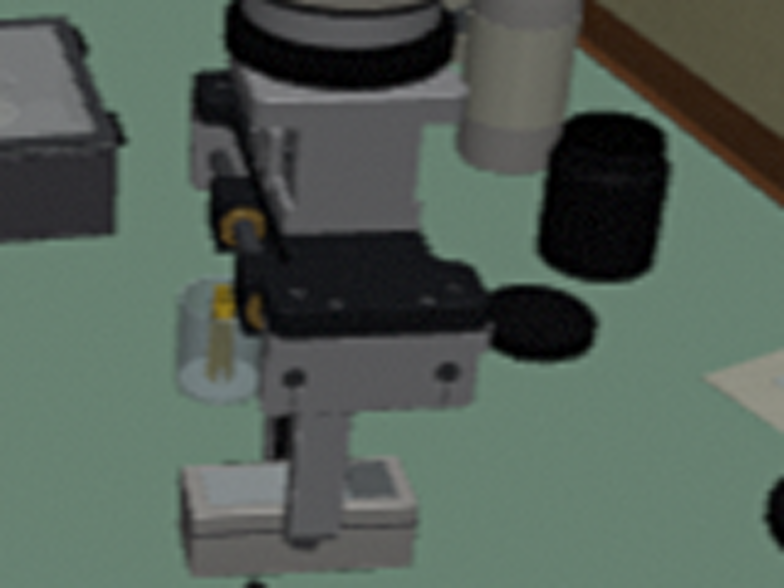

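To row units: -14.6 cm is -0.2433, -14.3 cm is -0.2383.

servo_tool:
  delta_pos:
    - [0.005,0,-0.0333]
    - [0.0083,0,-0.0667]
    - [0.0083,0,-0.1]
    - [0.0083,0,-0.1333]
    - [0.0083,0,-0.1667]
    - [0.0083,0,-0.2]
    - [0.0083,0,-0.225]
    - [0.0083,0,-0.2383]
    - [0.0083,0,-0.2433]
    - [0.0083,0,-0.2433]
    - [0.0083,0,-0.2433]
    - [0.0083,0,-0.2433]
    - [0.0083,0,-0.2433]
    - [0.0083,0,-0.2433]
    - [0.0083,0,-0.2433]
    - [0.0083,0,-0.2167]
    - [0.0083,0,-0.15]
    - [0.0083,0,-0.0833]
    - [0.0083,0,-0.0167]
    - [0.0083,0,0]
  twist:
    - [0,0,0]
    - [0,0,0]
    - [0,0,0]
    - [0,0,0]
    - [0,0,0]
    - [0,0,0]
    - [0,0,0]
    - [0,0,0]
    - [0,0,0]
    - [0,0,0]
    - [0,0,0]
    - [0,0,0]
    - [0,0,0]
    - [0,0,0]
    - [0,0,0]
    - [0,0,0]
    - [0,0,0]
    - [0,0,0]
    - [0,0,0]
    - [0,0,0]
  grip: [0.15,0.15,0.15,0.15,0.15,0.15,0.15,0.15,0.15,0.15,0.15,0.48,0.48,0.48,0.48,0.48,0.48,0.48,0.48,0.48]

```text
time: 46.55
tcp_pos: [0.4561, -0.3367, 0.1379]
eef_rot: [0.316, 3.117, -0.01]
ft_force: [0.6, -0.2, 0.6]
width: 0.48
finger_force: 0.0
```

To row units: 30 cm is 0.5, 28 cm is 0.4667.

servo_tool:
  delta_pos:
    - [-0.0667,0,0.0333]
    - [-0.1333,0,0.0667]
    - [-0.2,0.0667,0.0667]
    - [-0.2333,0.1333,0.0667]
    - [-0.2667,0.2,0.0667]
    - [-0.2667,0.2667,0.0667]
    - [-0.2667,0.3333,0.0667]
    - [-0.2667,0.4,0.0667]
    - [-0.2667,0.4667,0.0667]
    - [-0.2667,0.5,0.0667]
    - [-0.2667,0.5,0.0667]
  twist:
    - [0,0,0]
    - [0,0,0]
    - [0,0,0]
    - [0,0,0]
    - [0,0,0]
    - [0,0,0]
    - [0,0,0]
    - [0,0,0]
    - [0,0,0]
    - [0,0,0]
    - [0,0,0]
  grip: [0.48,0.48,0.48,0.48,0.48,0.48,0.48,0.48,0.48,0.48,0.48]

```text
time: 47.65
tcp_pos: [0.2933, -0.0328, 0.1709]
eef_rot: [-0.308, -3.126, -0.001]
ft_force: [-0.7, -0.4, 0.1]
width: 0.475
finger_force: 0.0
```

Run:
```python
from h import *
save("top","z1");save("side","z2")
a=cv2.resize(cv2.imread("pics/z1.png")[110:220,95:355],None,fx=3,fy=3,interpolation=cv2.INTER_CUBIC)[:,:780]
b=cv2.resize(cv2.imread("pics/z2.png")[110:312,205:400],None,fx=1.3,fy=1.3,interpolation=cv2.INTER_CUBIC)
c=np.zeros((600,800,3),np.uint8);c[:a.shape[0],:a.shape[1]]=a;c[330:330+b.shape[0],:b.shape[1]]=b
d=cv2.resize(cv2.imread("pics/z2.png")[235:312,255:333],(400,395)[0:2],interpolation=cv2.INTER_CUBIC)[:270]
c[330:600,300:700]=d;cv2.imwrite("pics/z.png",c)
```

```text
(no output)
```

View pics/z.png

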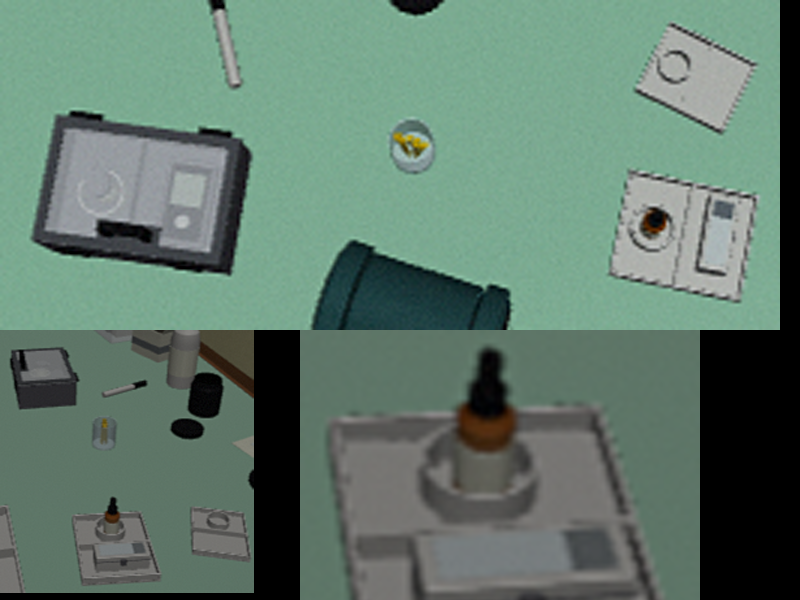

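The picture shows everything in place. The lid is shut with the meter and vial under it. The bottle stands in the tray's cup, the slide box lies slide up in the bay, and the beaker has not moved.

```bash
python3 -c "
from rig import robot
print(robot.hand_in())"
```

```text
the job is handed in; nothing more can be done
None
```

Both kits are made up and handed in at about 48 s on the robot's clock: the meter and vial are in the glucose case with its lid shut, the bottle and slide box are in the middle tray, and the beaker was not moved.

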